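Bring the curd kettle up to heat and stir it

ROBOT

A 6-joint arm with a two-finger parallel gripper is mounted at the origin on the work surface. World frame = base frame: x ahead of the robot, y to its left, z up, the work surface at z = 0. Lengths are in m, angles in rad, forces in N, time in s.
With the tool pointing down it reaches from about 0.325 to 0.775 m from the base axis. Payload 9.3 kg.
Tool frame: the origin (TCP) lies at the centre of the arm's flange, where the gripper is bolted on; the fingertips stand 173 mm ahead of it and the grasp point (between the pads) lies 155 mm ahead of it; z points along the fingers, y is the direction in which the jaws open and shut (so a half turn about z gives the same grasp; the last joint's range is limited). The gripper opens to 85 mm and grips with 20 to 120 N. Pads are 22 mm wide; open, the fingers measure 114 mm over their backs; the gripper's body (76 mm by 85 mm) begins 54 mm behind the grasp point. The pads swing forward as they close: fully open they stand 13 mm farther back than shut.
Start: joints at [-1.331, 0.259, 0.021, 1.334, 0, 1.418], TCP at [0.211, -0.508, 0.405] pointing down, gripper open.
Joint ranges: [-3.04, 3.04], [-0.91, 1.82], [-1.04, 1.36], [-1.92, 1.95], [-1.52, 1.45], [-3.14, 3.14]. Speed limits (rad/s): [2.22, 2.22, 2.79, 3.14, 3.14, 3.14].

INTERFACE

Orientations are given as a rotation vector (axis times angle).
In Python, from plant import * gives the robot as it stands.
- The arm moves only by the tool carry_out, never from a script. Its argument "plan" is a list of rows, each a list of 6 numbers: the shift along the tool's x, y, z in m, then the turn, a rotation vector about the tool's x, y, z in degrees. In form: [[x, y, z, wx, wy, wz], ...]. A call has 1 to 8 rows; each row shifts and turns the pose as measured when the row begins, along the tool's axes as they then stand; what a row does not reach is not made up. A row lasts 1/12 s, in which the tool goes at most 41.7 mm and 7.16 degrees, less where a joint would pass 70% of its speed; a pose out of reach is approached as far as the arm can. A call with a gripper value outside its range is refused whole. "claw" is the opening, from 0 (shut) to 1 (fully open), set as the call begins (left out, the last holds). The fingers move at their own pace and stop on an object; "squeeze" is the grip in N (left out, the last holds). Time passes only in rows, so rows that do not move let the fingers close. It gives the time, the measured TCP pose, the force and the opening at its end, in the units of the state.
- read_state(): the state, without advancing time (a new reading comes with each control period).
- grab_frame(name): name is "scene" or "top" or "wrist"; returns a dict with "image" (384x512x3 uint8, blue, green, red), "K" (3x3 intrinsics, pixels), "rvec" (rotation vector, rad) and "tvec" (3), from world to camera coordinates, as OpenCV has them. Camera axes: x right, y down, z forward; pixel columns grow to the right and rows downward; lengths in m; the calibration is good to about 2 mm. A picture is of the moment at which its call begins. There is no depth.
- sign_off(): hands the job in, once; it reports no verdict.
Trained networks look in the newest picture that a camera, given by its name, has taken for a name from the list of things; names that differ only in an ending like _2 or _b are one class to them, and where a whole thing is asked for, a point or a joint stands for the part that bears it (a point fixed in the world has none). Each returns a list of dicts, best first, with "confidence" (0 to 1); they miss things now and then, are a little off and sometimes report something else, mostly with a low value. They report only what shows in the picture. A call takes as long as a camera call. They do not tell look-alikes from the thing itself.
- find_in(camera, thing): "uv" ([column, row] in pixels, amid what is visible of it).
- outline_of(camera, thing): "region" (384x512 bool, what is visible of it) and "uv" ([column, row] in pixels, amid what is visible of it).
The state is a dict: "t": time; "joints": joint angles; "joint_velocities": joint speeds; "tau": joint torques, N m; "tcp_pos": TCP position; "ee_rot": TCP orientation; "force": force on the tool from outside, world axes, zero at the start; "wrist_torque": the same for the moment, N m; "gripper_width": opening from 0.0 (shut) to 1.0 (fully open).
Only numpy, scipy, OpenCV 4.12 (cv2) and the standard library are available. Lean on these libraries where they do the work, as an engineer would, in place of code of your own. Each camera call takes 0.05 s, during which the arm holds its last target. There are 200 camera calls.

TASK

Somebody has left a tub of cheese on the lid of the curd kettle, in the way of the stirring crank: set it down gently and upright in a free spot on the draining tray. Next turn the heat dial up to the green mark without letting it go on to the red one, and only then crank the stirrer clockwise through two full turns and on to the blue parking mark on the lid. Leave everything else standing where it is.

Things in the scene. Friction and masses are not known exactly. Their poses are not given: they have to be found in the camera images.
- kettle: the curd kettle, a fixed steel housing 300 mm deep (x) by 400 mm wide (y); its flat deck is 150 mm above the counter. Origin at the centre of its underside, z up, its front faces -x. A round lid, 244 mm across, lies on its left part (+y), flat top 165 mm above the counter; the heat dial is on the right part (-y) of the deck, nearer the front
- dial (a joint): the heat dial, rad: 0 with its white pointer towards the kettle's +x, growing clockwise seen from above up to the stop at 4.19. It clicks into seven marks 0.698 rad (40 degrees) apart: five black dots (0, 0.70, 1.40, 2.09, 2.79), the green mark (3.49) and the red mark (4.19, the stop). Let go, it snaps to the nearest click; about 0.08 N m takes it over one
- dial_grip (a point): a point on the dial's vertical axis, 33 mm above the deck. The dial is a 64 mm black skirt, its top 11 mm above the deck, carrying a bar grip 62 mm long, 15 mm thick, from the skirt up to 47 mm above the deck; the bar lies along the pointer (the half with the white line on top is the pointer). This point turns with the dial: its x axis is the way the pointer points
- green_mark (a point): centre of the green 18 mm dot on the deck, 46 mm from the dial's axis, where the pointer must end
- crank (a joint): the stirring crank, rad, about a vertical axis, growing clockwise seen from above: 0 with the arm over the blue parking mark (arm towards the kettle's -x). At the start it stands between 0.4 and 2.6 rad short of the mark (negative reading); two full turns and on to the mark is a reading of 12.57. It stays where it is left and takes about 0.15 N m to turn
- crank_handle (a point): middle of the crank's upright red handle: a round grip 26 mm across and 62 mm tall that spins freely on its pin, 75 mm from the crank's axis; this point is 68 mm above the lid, the grip reaches from 36 to 98 mm above the lid, and the flat 22 mm wide arm under it from 24 to 34 mm
- crank_axis (a point): where the crank's axis meets the flat top of the lid; the hub there is 32 mm across (42 mm at its foot) and 39 mm tall
- park_mark (a point): centre of the blue parking mark on the lid, a 34 by 14 mm bar pointing at the crank's axis, 98 mm from it
- tub: the tub of white herb cheese, cylinder 64 mm across and 70 mm tall, 0.2 kg; origin at the centre of its underside. It starts on the kettle's lid
- tray: the draining tray, fixed, 340 mm long (x) by 180 mm wide (y), walls 4 mm thick and 16 mm high, inner floor 4 mm above the counter; origin at the centre of its underside
- tub_a: a tub of white herb cheese, cylinder 64 mm across and 70 mm tall, 0.2 kg; origin at the centre of its underside. It stands in the tray near its front (-x) end
- tub_b: a tub of white herb cheese, cylinder 64 mm across and 70 mm tall, 0.2 kg; origin at the centre of its underside. It stands in the tray, in its middle or far (+x) part
- rennet: amber jar 48 mm across and 110 mm tall, standing on the kettle's deck behind the dial; origin at the centre of its underside
- oil: green bottle 68 mm across and 230 mm tall on the counter to the right of the kettle; origin at the centre of its underside
- honey: amber jar 72 mm across and 110 mm tall on the counter at the back left; origin at the centre of its underside
- bowl: white bowl 140 mm across and 60 mm tall on the counter to the left of the tray; origin at the centre of its underside
- wheel: orange-rind cheese wheel 152 mm across and 58 mm tall, lying at the front right; origin at the centre of its underside
- caciotta: cream-coloured cheese wheel 110 mm across and 52 mm tall at the right; origin at the centre of its underside
Not all that is in view belongs to the job. What is shaped like the tub but turquoise is not meant.

How it is judged:
By the outcome, as a careful person would: the job done as asked, in the order asked, and still so for the second after the job is handed in, with the robot touching nothing.
It also fails if it takes over 72 s, if anything falls off the work surface, if the arm or the gripper's body presses on something with over 40 N, if the wrist force passes 120 N, or if a joint passes its speed limit or range.

## Working session

There is one attempt and no reset: what is moved stays moved. The work goes in short steps, Python scripts to look and compute and a tool call to move; the robot and the scene stay as the last step left them, time stands still between calls to the robot, and variables do not carry over. Pictures are saved under pics/ and viewed, about 8 in all and at most 12, crops included, and the job is handed in when it is done.

Besides the shell and the picture viewer there is one more tool, called by a JSON object that holds its "method" and its "body", one argument or row to a line. carry_out: Moves the arm, as the interface text tells. Its arguments: {"type":"object","properties":{"plan":{"type":"array"},"claw":{"type":"number"},"squeeze":{"type":"number"}},"required":["plan"]}

```bash
mkdir -p pics; ls
python3 - <<'E'
from plant import *
import cv2
s=read_state();print(s)
for n in("scene","top"):
    f=grab_frame(n);cv2.imwrite(f"pics/{n}0.png",f["image"]);print(n,f["K"],f["rvec"],f["tvec"])
    for t in["kettle","dial","dial_grip","green_mark","crank_handle","crank_axis","park_mark","tub","tray","rennet","oil","honey","bowl"]:
        print(t,[(([round(float(v)) for v in d["uv"]]),round(float(d["confidence"]),2)) for d in find_in(n,t)][:5])
import numpy as np
a=cv2.imread("pics/scene0.png");b=cv2.imread("pics/top0.png")
E
```

```text
pics
{'t': 0.0, 'joints': array([-1.33059720e+00,  2.59201413e-01,  2.07613151e-02,  1.33370167e+00,
       -6.03632867e-06,  1.41817246e+00]), 'joint_velocities': array([-9.94849746e-05, -1.27669448e-03, -8.60369971e-04,  1.12857702e-03,
        1.17558502e-03,  6.30483621e-04]), 'tau': array([-4.93792541e-04, -5.55639446e+01,  3.44529355e+01,  1.38151061e-02,
       -1.43225511e-04,  3.92015806e-06]), 'tcp_pos': array([ 0.21050971, -0.5080658 ,  0.40406083]), 'ee_rot': array([-3.07987180e+00, -6.12822965e-01,  1.01940918e-04]), 'force': array([-1.04162239, -0.78732693, -0.20048816]), 'wrist_torque': array([-0.01055779,  0.04118583, -0.00495275]), 'gripper_width': 1.00326548896387}
scene [[377.65005465   0.         251.9794358 ]
 [  0.         377.65005465 192.13888889]
 [  0.           0.           1.        ]] [ 1.99136249  1.13754514 -0.5246271 ] [-0.25663529 -0.14884173  1.91410998]
kettle [([249, 226], 0.81)]
dial [([203, 212], 0.47), ([249, 188], 0.34), ([339, 172], 0.16)]
dial_grip [([203, 214], 0.77), ([230, 222], 0.58)]
green_mark [([249, 226], 0.82), ([109, 253], 0.15)]
cr
[... 407 characters left out ...]
.7700498 ]
 [  0.         457.66323998 191.7827029 ]
 [  0.           0.           1.        ]] [ 2.14095258 -2.16303172  0.15221025] [-0.01961775  0.52076753  1.59183442]
kettle [([270, 173], 0.83)]
dial [([316, 186], 0.54), ([266, 173], 0.34)]
dial_grip [([313, 186], 0.77)]
green_mark [([270, 173], 0.6)]
crank_handle [([254, 178], 0.51), ([268, 173], 0.46)]
crank_axis [([272, 173], 0.66)]
park_mark [([268, 172], 0.93)]
tub [([228, 179], 0.94), ([162, 202], 0.83), ([152, 231], 0.78), ([228, 245], 0.61), ([162, 193], 0.54)]
tray [([170, 198], 0.71), ([256, 177], 0.32)]
rennet [([305, 146], 0.66)]
oil [([377, 185], 0.84), ([163, 202], 0.46)]
honey [([185, 132], 0.66)]
bowl [([98, 210], 0.94)]
```

Run:
```python
import cv2
b=cv2.imread("pics/top0.png")[100:270,80:400];cv2.imwrite("pics/a.png",cv2.resize(b,None,fx=2.5,fy=2.5,interpolation=2))
b=cv2.imread("pics/scene0.png")[130:290,130:370];cv2.imwrite("pics/b.png",cv2.resize(b,None,fx=3,fy=3,interpolation=2))
```

```text
(no output)
```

View pics/a.png

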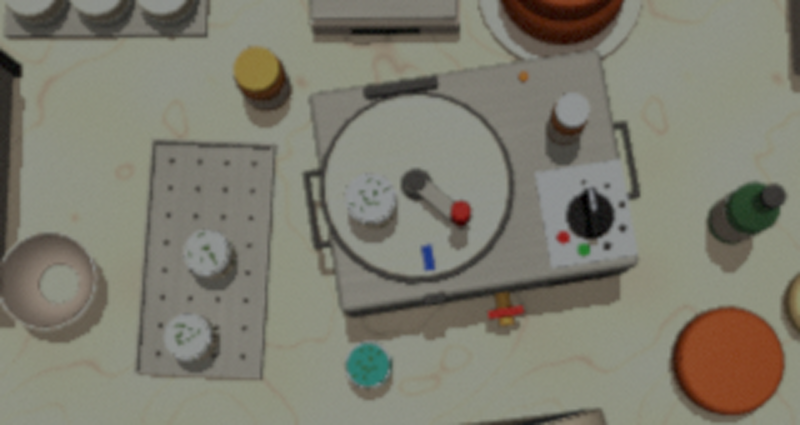

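View pics/b.png

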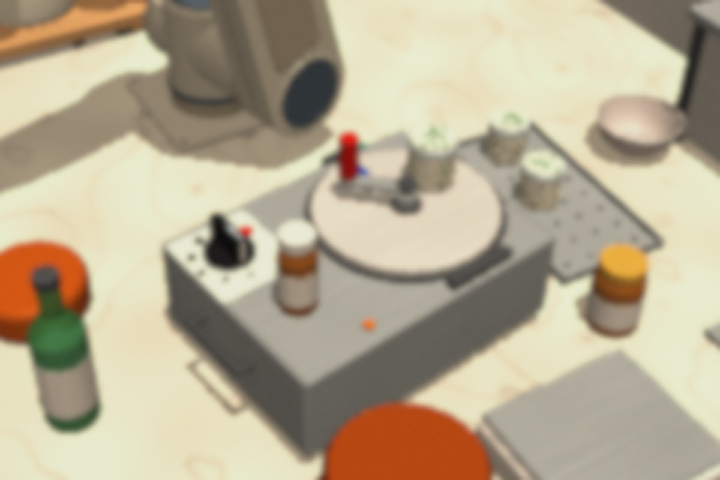

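```bash
cat > h.py <<'E'
from plant import *
import cv2, numpy as np
from scipy.spatial.transform import Rotation as R
def w(f,uv,z):
    Rm=cv2.Rodrigues(np.array(f["rvec"],float))[0];t=np.array(f["tvec"],float).ravel()
    c=-Rm.T@t;d=Rm.T@np.linalg.inv(f["K"])@np.array([uv[0],uv[1],1.])
    return (c+d*(z-c[2])/d[2])[:2]
def px(f,p):
    return cv2.projectPoints(np.array([p],float),np.array(f["rvec"],float),np.array(f["tvec"],float),f["K"],None)[0].ravel()
def yaw(r):  # world angle of tool x axis (tool down)
    m=R.from_rotvec(r).as_matrix();return np.degrees(np.arctan2(m[1,0],m[0,0]))
np.set_printoptions(precision=4,suppress=True)
E
python3 - <<'E'
from h import *
f=grab_frame("top")
q=lambda x,y:(80+x/2.5,100+y/2.5)
for n,p,z in[("tub",(370,191),.235),("axis",(415,183),.204),("handle",(460,210),.263),("park",(428,258),.165),("lidC",(417,187),.165),("green",(584,250),.15),("red",(562,237),.15),("dot0",(584,182),.15),("dot4",(607,246),.15),("tipw",(590,192),.197),("dialtop",(590,215),.18),("rennet",(573,107),.26),("k1",(311,94),.15),("k2",(600,53),.15),("k3",(636,265),.15),("k4",(343,308),.15),
 ("tub_b",(207,248),.074),("tub_a",(187,332),.074),("t1",(153,143),.016),("t2",(274,147),.016),("t3",(262,378),.016),("t4",(137,372),.016),("turq",(368,360),.07),("honey",(255,70),.11),("oil",(772,195),.23)]:
    print(n,w(f,q(*p),z).round(3))
s=read_state();print(s["t"],yaw(s["ee_rot"]))
Rm=R.from_rotvec(s["ee_rot"]).as_matrix();print(Rm)
g=grab_frame("wrist");cv2.imwrite("pics/w0.png",g["image"])
E
```

```text
tub [0.543 0.069]
axis [0.558 0.013]
handle [ 0.513 -0.043]
park [ 0.465 -0.003]
lidC [0.559 0.011]
green [ 0.476 -0.208]
red [ 0.493 -0.18 ]
dot0 [ 0.567 -0.211]
dot4 [ 0.481 -0.239]
tipw [ 0.545 -0.212]
dialtop [ 0.518 -0.213]
rennet [ 0.642 -0.185]
k1 [0.69  0.153]
k2 [ 0.743 -0.237]
k3 [ 0.455 -0.276]
k4 [0.402 0.109]
tub_b [0.493 0.304]
tub_a [0.377 0.33 ]
t1 [0.654 0.397]
t2 [0.647 0.221]
t3 [0.314 0.235]
t4 [0.324 0.412]
turq [0.336 0.082]
honey [0.736 0.235]
oil [ 0.533 -0.436]
1.45 22.50511915300005
[[ 0.9238  0.3828 -0.    ]
 [ 0.3828 -0.9238  0.    ]
 [ 0.     -0.     -1.    ]]
```

```bash
cat >> h.py <<'E'
def plan(p,yw,start=None,n=None,vmax=.038):
    """rows from the current (or given (pos,yaw)) pose to p,yaw (deg), tool kept vertical"""
    s=read_state();p0,y0=start or (np.array(s["tcp_pos"]),yaw(s["ee_rot"]))
    p=np.array(p,float);d=p-p0;dy=(yw-y0+180)%360-180
    n=n or int(np.ceil(max(np.linalg.norm(d)/vmax,abs(dy)/6.8,1)));rows=[]
    for i in range(n):
        a=np.radians(y0+dy*i/n);M=np.array([[np.cos(a),np.sin(a),0],[np.sin(a),-np.cos(a),0],[0,0,-1]])
        rows.append([*(M.T@(d/n)).round(4).tolist(),0,0,round(-dy/n,2)])
    for i in range(0,n,8):print(str(rows[i:i+8]).replace(" ",""))
    return p,yw
E
python3 - <<'E'
from h import *
a=plan([.36,-.25,.48],60)
plan([.52,.06,.48],105,start=a)
E
```

```text
[[0.0263,-0.0201,-0.0084,0,0,np.float64(-4.17)],[0.0277,-0.0182,-0.0084,0,0,np.float64(-4.17)],[0.029,-0.0161,-0.0084,0,0,np.float64(-4.17)],[0.0301,-0.014,-0.0084,0,0,np.float64(-4.17)],[0.031,-0.0117,-0.0084,0,0,np.float64(-4.17)],[0.0318,-0.0095,-0.0084,0,0,np.float64(-4.17)],[0.0324,-0.0071,-0.0084,0,0,np.float64(-4.17)],[0.0328,-0.0048,-0.0084,0,0,np.float64(-4.17)]]
[[0.0331,-0.0024,-0.0084,0,0,np.float64(-4.17)]]
[[0.0348,-0.0016,0.0,0,0,-4.5],[0.0349,0.0011,0.0,0,0,-4.5],[0.0347,0.0038,0.0,0,0,-4.5],[0.0343,0.0065,0.0,0,0,-4.5],[0.0336,0.0092,0.0,0,0,-4.5],[0.0328,0.0118,0.0,0,0,-4.5],[0.0318,0.0144,0.0,0,0,-4.5],[0.0306,0.0168,0.0,0,0,-4.5]]
[[0.0292,0.0192,0.0,0,0,-4.5],[0.0276,0.0214,0.0,0,0,-4.5]]
```

{"method": "carry_out", "body": {
  "plan": [
    [0.026,-0.02,-0.009,0,0,-4.2],
    [0.028,-0.018,-0.009,0,0,-4.2],
    [0.029,-0.016,-0.009,0,0,-4.2],
    [0.03,-0.014,-0.009,0,0,-4.2],
    [0.031,-0.012,-0.009,0,0,-4.2],
    [0.032,-0.009,-0.009,0,0,-4.2],
    [0.032,-0.007,-0.009,0,0,-4.2],
    [0.033,-0.004,-0.009,0,0,-4.2]
  ],
  "claw": 1
}}

```text
t: 2.17
tcp_pos: [0.3439, -0.2747, 0.4763]
ee_rot: [-2.758, -1.495, -0.0]
force: [1.7, -1.0, -0.2]
gripper_width: 1.002
```

{"method": "carry_out", "body": {
  "plan": [
    [0.034,-0.002,-0.005,0,0,-4.5],
    [0.035,0,0,0,0,-4.5],
    [0.035,0.001,0,0,0,-4.5],
    [0.035,0.004,0,0,0,-4.5],
    [0.034,0.007,0,0,0,-4.5],
    [0.034,0.009,0,0,0,-4.5],
    [0.033,0.012,0,0,0,-4.5],
    [0.032,0.014,0,0,0,-4.5]
  ]
}}

```text
t: 2.83
tcp_pos: [0.4686, -0.01, 0.4861]
ee_rot: [2.126, 2.307, 0.005]
force: [0.7, -0.6, 0.4]
gripper_width: 1.005
```

Run:
```python
from h import *
s=read_state();g=grab_frame("wrist");cv2.imwrite("pics/w1.png",g["image"])
Rm=cv2.Rodrigues(np.array(g["rvec"]))[0];print("cam",-Rm.T@np.array(g["tvec"]).ravel(),Rm[2],yaw(s["ee_rot"]))
for n,p in dict(tub=(.543,.069,.235),axis=(.558,.012,.204),handle=(.513,-.043,.263),park=(.465,-.003,.165),dial=(.521,-.2175,.18)).items():print(n,px(g,p))
for d in outline_of("wrist","tub"):
    m=d["region"];ys,xs=np.nonzero(m);print(d["uv"],d["confidence"],xs.min(),xs.max(),ys.min(),ys.max())
for t in("crank_handle","crank_axis","park_mark"):print(t,[(d["uv"],d["confidence"]) for d in find_in("wrist",t)])
```

```text
cam [0.4625 0.0631 0.4567] [ 0.0295 -0.2847 -0.9582] 94.67621124745989
tub [381.132   94.5083]
axis [372.0203 171.0459]
handle [319.875  266.8499]
park [253.5139 169.314 ]
dial [290.5305 374.806 ]
[145.6, 61.9] 0.73 112 180 33 93
[361.5, 88.9] 0.61 308 418 38 140
crank_handle [([334.4, 211.5], 0.6)]
crank_axis [([337.9, 171.8], 0.84)]
park_mark [([338.9, 174.1], 0.82)]
```

View pics/w1.png

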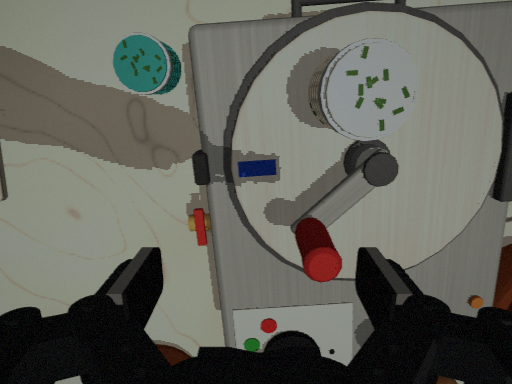

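Run:
```python
from h import *
g=grab_frame("wrist")
for n,p,z in[("tub",(371.5,89),.235),("axis",(380,168),.204),("handle",(322,265),.263),("park",(257,168.5),.165),("green",(252,345),.15),("red",(268.5,325.5),.15)]:print(n,w(g,p,z))
t=w(g,(371.5,89),.235)
a=plan([*t,.48],105);plan([*t,.365],105,start=a)
```

```text
tub [0.5357 0.0697]
axis [0.5631 0.0128]
handle [ 0.5134 -0.0434]
park [ 0.4674 -0.0038]
green [ 0.4777 -0.2108]
red [ 0.494  -0.1834]
[[0.0256,0.0246,0.0019,0,0,np.float64(-3.54)],[0.024,0.0261,0.0019,0,0,np.float64(-3.54)],[0.0224,0.0275,0.0019,0,0,np.float64(-3.54)]]
[[0.0,0.0,0.0288,0,0,0.0],[0.0,0.0,0.0288,0,0,0.0],[0.0,0.0,0.0288,0,0,0.0],[0.0,0.0,0.0288,0,0,0.0]]
```

{"method": "carry_out", "body": {
  "plan": [
    [0.026,0.026,0,0,0,-5],
    [0.024,0.027,0,0,0,-5],
    [0.021,0.028,0,0,0,-5],
    [0,0,0.03,0,0,0],
    [0,0,0.01,0,0,0]
  ]
}}

```text
t: 3.55
tcp_pos: [0.5397, 0.0653, 0.449]
ee_rot: [1.817, 2.548, 0.009]
force: [0.0, -0.8, -1.6]
gripper_width: 0.998
```

Run:
```python
from h import *
plan([.537,.0697,.365],110)
g=grab_frame("wrist");print(find_in("wrist","tub"));print(px(g,(.537,.0697,.235)))
```

```text
[[0.0017,-0.0004,0.028,0,0,np.float64(-0.33)],[0.0017,-0.0004,0.028,0,0,np.float64(-0.33)],[0.0017,-0.0003,0.028,0,0,np.float64(-0.33)]]
[{'uv': [66.4, 75.4], 'confidence': 0.93}, {'uv': [248.1, 200.3], 'confidence': 0.86}]
[252.5308 210.8175]
```

{"method": "carry_out", "body": {
  "plan": [
    [0.002,0,0.028,0,0,0],
    [0.002,0,0.028,0,0,0],
    [0.001,0,0.026,0,0,0],
    [0,0,0.002,0,0,0]
  ]
}}

```text
t: 3.98
tcp_pos: [0.5373, 0.0637, 0.371]
ee_rot: [1.829, 2.529, 0.015]
force: [-0.2, 0.0, -0.3]
gripper_width: 0.999
```

{"method": "carry_out", "body": {
  "plan": [
    [0,0,0,0,0,0],
    [0,0,0,0,0,0],
    [0,0,0,0,0,0],
    [0,0,0,0,0,0],
    [0,0,0,0,0,0],
    [0,0,0,0,0,0]
  ],
  "claw": 0.6,
  "squeeze": 30
}}

```text
t: 4.48
tcp_pos: [0.5371, 0.0602, 0.3793]
ee_rot: [1.834, 2.518, 0.021]
force: [0.2, -0.1, -1.2]
gripper_width: 0.74
```

{"method": "carry_out", "body": {
  "plan": [
    [0,0,-0.02,0,0,0],
    [0,0,-0.025,0,0,0],
    [0,0,-0.025,0,0,0]
  ]
}}

```text
t: 4.73
tcp_pos: [0.5345, 0.0606, 0.4473]
ee_rot: [1.838, 2.524, 0.014]
force: [1.1, -0.3, -0.6]
gripper_width: 0.738
```

Run:
```python
from h import *
s=read_state();print(s["tcp_pos"],yaw(s["ee_rot"]),s["gripper_width"],s["force"])
g=grab_frame("wrist");cv2.imwrite("pics/w2.png",g["image"])
print(read_state()["tcp_pos"])
plan([.592,.3115,.44],177.5)
```

```text
[0.5345 0.0606 0.4473] 107.88063465584847 0.7379268424275764 [ 1.0523 -0.2967 -0.6289]
[0.5345 0.0607 0.4526]
[[0.0201,0.012,0.0011,0,0,np.float64(-6.33)],[0.0187,0.0141,0.0011,0,0,np.float64(-6.33)],[0.017,0.0161,0.0011,0,0,np.float64(-6.33)],[0.0151,0.0179,0.0011,0,0,np.float64(-6.33)],[0.013,0.0194,0.0011,0,0,np.float64(-6.33)],[0.0108,0.0207,0.0011,0,0,np.float64(-6.33)],[0.0085,0.0218,0.0011,0,0,np.float64(-6.33)],[0.006,0.0226,0.0011,0,0,np.float64(-6.33)]]
[[0.0035,0.0231,0.0011,0,0,np.float64(-6.33)],[0.0009,0.0234,0.0011,0,0,np.float64(-6.33)],[-0.0017,0.0233,0.0011,0,0,np.float64(-6.33)]]
```

View pics/w2.png

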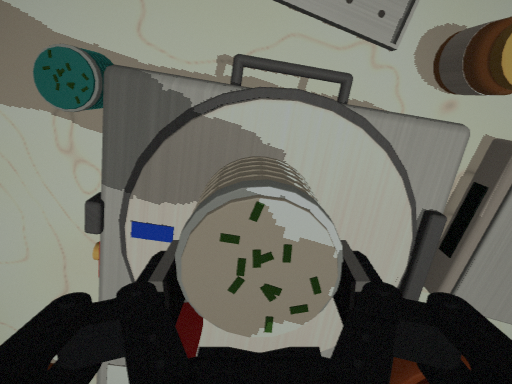

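{"method": "carry_out", "body": {
  "plan": [
    [0.02,0.013,0.001,0,0,-6.3],
    [0.019,0.015,0.001,0,0,-6.3],
    [0.017,0.017,0.001,0,0,-6.3],
    [0.015,0.018,0.001,0,0,-6.3],
    [0.013,0.02,0.001,0,0,-6.3],
    [0.01,0.021,0.001,0,0,-6.3],
    [0.008,0.022,0.001,0,0,-6.3],
    [0.005,0.023,0.001,0,0,-6.3]
  ]
}}

```text
t: 5.45
tcp_pos: [0.5816, 0.2493, 0.4514]
ee_rot: [0.537, 3.055, 0.002]
force: [0.5, -0.1, -2.4]
gripper_width: 0.74
```

{"method": "carry_out", "body": {
  "plan": [
    [0.003,0.023,0.001,0,0,-6.3],
    [0,0.024,0.001,0,0,-6.3],
    [-0.002,0.024,0.001,0,0,-6.3],
    [0,0,0.002,0,0,0]
  ]
}}

```text
t: 5.78
tcp_pos: [0.5977, 0.3268, 0.4456]
ee_rot: [-0.015, 3.102, -0.006]
force: [-0.8, -0.2, -2.3]
gripper_width: 0.738
```

Run:
```python
from h import *
s=read_state();print(s["tcp_pos"],yaw(s["ee_rot"]),s["gripper_width"],s["force"])
f=grab_frame("top");cv2.imwrite("pics/t1.png",cv2.resize(f["image"][130:270,120:260],None,fx=4,fy=4,interpolation=2))
plan([.600,.3115,.23],177.5)
```

```text
[0.5977 0.3268 0.4456] -179.43199185308356 0.7382614708895786 [-0.794  -0.1945 -2.2784]
[[-0.0004,-0.0023,0.0359,0,0,np.float64(0.46)],[-0.0004,-0.0023,0.0359,0,0,np.float64(0.46)],[-0.0004,-0.0023,0.0359,0,0,np.float64(0.46)],[-0.0004,-0.0023,0.0359,0,0,np.float64(0.46)],[-0.0005,-0.0023,0.0359,0,0,np.float64(0.46)],[-0.0005,-0.0023,0.0359,0,0,np.float64(0.46)]]
```

```bash
cat >> h.py <<'E'
def st():
    s=read_state();M=R.from_rotvec(s["ee_rot"]);y=yaw(s["ee_rot"]);a=np.radians(y)
    T=np.array([[np.cos(a),np.sin(a),0],[np.sin(a),-np.cos(a),0],[0,0,-1]])
    print("t",s["t"],"pos",s["tcp_pos"],"yaw %.1f"%y,"tiltfix deg",np.degrees((M.inv()*R.from_matrix(T)).as_rotvec()).round(2),"grip %.3f"%s["gripper_width"],"F",s["force"],"q",np.array(s["joints"]));return s
E
python3 - <<'E'
from h import *
st();plan([.600,.3115,.23],177.5)
E
```

```text
t 5.8333 pos [0.5976 0.3255 0.4452] yaw -179.7 tiltfix deg [-0.3   2.21 -0.01] grip 0.741 F [ 0.3131 -0.2982 -2.9323] q [ 0.379   0.4785  0.4589  1.5172 -0.019   0.3741]
[[-0.0004,-0.0023,0.0359,0,0,np.float64(0.46)],[-0.0004,-0.0023,0.0359,0,0,np.float64(0.46)],[-0.0004,-0.0023,0.0359,0,0,np.float64(0.46)],[-0.0004,-0.0023,0.0359,0,0,np.float64(0.46)],[-0.0005,-0.0023,0.0359,0,0,np.float64(0.46)],[-0.0005,-0.0023,0.0359,0,0,np.float64(0.46)]]
```

{"method": "carry_out", "body": {
  "plan": [
    [0,-0.002,0.034,0,0.6,0.4],
    [0,-0.002,0.036,0,0.6,0.4],
    [0,-0.002,0.036,0,0.6,0.4],
    [0,-0.002,0.036,0,0.6,0.4],
    [0,-0.002,0.03,0,0.5,0.4],
    [0,-0.002,0.015,0,0.3,0.4],
    [0,0,0.003,0,0,0]
  ]
}}

```text
t: 6.42
tcp_pos: [0.6, 0.3097, 0.2516]
ee_rot: [-0.079, -3.129, 0.004]
force: [0.1, -0.4, -2.2]
gripper_width: 0.742
```

Run:
```python
from h import *
st();g=grab_frame("wrist");f=grab_frame("top");st()
a=cv2.resize(f["image"][130:270,110:265],None,fx=3,fy=3,interpolation=2)
cv2.imwrite("pics/c1.png",np.hstack([a,cv2.resize(g["image"],(335,420))[:, :]]))
```

```text
t 6.4167 pos [0.6    0.3097 0.2516] yaw 177.1 tiltfix deg [-0.17 -0.67  0.  ] grip 0.742 F [ 0.0543 -0.401  -2.2165] q [0.3521 0.5458 0.08   1.1169 0.0018 0.4024]
t 6.5167 pos [0.6005 0.3103 0.254 ] yaw 177.2 tiltfix deg [-0.1  -0.51  0.  ] grip 0.742 F [ 0.3716  0.09   -1.6308] q [0.3526 0.5442 0.0839 1.1193 0.0018 0.4017]
```

View pics/c1.png

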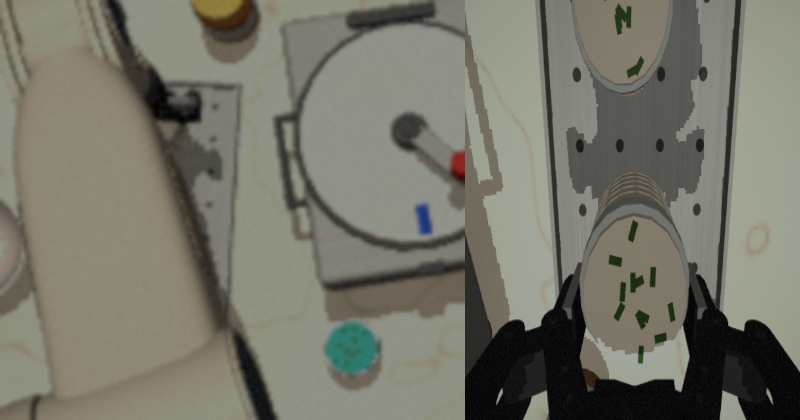

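{"method": "carry_out", "body": {
  "plan": [
    [0,0,0.016,0,0,0],
    [0,0,0.012,0,0,0],
    [0,0,0.007,0,0,0],
    [0,0,0.004,0,0,0]
  ]
}}

```text
t: 6.85
tcp_pos: [0.6024, 0.3106, 0.2216]
ee_rot: [0.079, 3.137, 0.005]
force: [0.2, -0.9, -1.6]
gripper_width: 0.736
```

{"method": "carry_out", "body": {
  "plan": [
    [0,0,0.004,0,-0.2,0],
    [0,0,0.004,0,-0.2,0]
  ]
}}

```text
t: 7.02
tcp_pos: [0.6029, 0.3108, 0.2147]
ee_rot: [0.079, 3.128, 0.006]
force: [-0.2, -0.3, -2.2]
gripper_width: 0.736
```

{"method": "carry_out", "body": {
  "plan": [
    [0,0,0.004,0,0,0]
  ]
}}

```text
t: 7.1
tcp_pos: [0.6032, 0.3106, 0.2123]
ee_rot: [0.08, 3.125, 0.004]
force: [-10.5, -11.9, 36.2]
gripper_width: 0.739
```

{"method": "carry_out", "body": {
  "plan": [
    [0,0,0,0,0,0]
  ]
}}

```text
t: 7.18
tcp_pos: [0.6034, 0.3106, 0.2131]
ee_rot: [0.08, 3.123, 0.005]
force: [0.3, 0.9, -1.6]
gripper_width: 0.733
```

{"method": "carry_out", "body": {
  "plan": [
    [0,0,0.001,0,0,0],
    [0,0,0.001,0,0,0],
    [0,0,0.001,0,0,0],
    [0,0,0.001,0,0,0]
  ],
  "claw": 1
}}

```text
t: 7.52
tcp_pos: [0.6039, 0.3109, 0.2106]
ee_rot: [0.079, 3.119, 0.007]
force: [-0.5, -0.0, 0.0]
gripper_width: 1.002
```

{"method": "carry_out", "body": {
  "plan": [
    [0,0,-0.01,0,0,0],
    [0,0,-0.03,0,0,0],
    [0,0,-0.035,0,0,0],
    [0,0,-0.035,0,0,0],
    [0,0,-0.035,0,0,0],
    [0,0,-0.035,0,0,0],
    [0,0,-0.035,0,0,0]
  ]
}}

```text
t: 8.1
tcp_pos: [0.5981, 0.3098, 0.4278]
ee_rot: [0.079, 3.136, -0.002]
force: [0.9, -0.1, -0.2]
gripper_width: 0.997
```

Run:
```python
from h import *
st();g=grab_frame("wrist");cv2.imwrite("pics/w3.png",g["image"])
for d in outline_of("wrist","tub"):
    m=d["region"];ys,xs=np.nonzero(m);print(d["uv"],d["confidence"],xs.min(),xs.max(),ys.min(),ys.max())
print(px(g,(.594,.311,.074)))
a=plan([.45,-.04,.44],130);plan([.47,-.19,.44],97.7,start=a)
```

```text
t 8.1 pos [0.5981 0.3098 0.4278] yaw 177.1 tiltfix deg [-0.08  0.29 -0.  ] grip 0.997 F [ 0.8741 -0.0764 -0.2005] q [ 0.354   0.4765  0.4124  1.5026 -0.0033  0.4047]
[260.2, 159.9] 0.97 229 292 128 194
[250.2, 48.4] 0.7 215 284 12 87
[259.3275 163.1177]
[[0.0119,-0.0325,-0.0006,0,0,np.float64(4.28)],[0.0094,-0.0332,-0.0006,0,0,np.float64(4.28)],[0.0069,-0.0339,-0.0006,0,0,np.float64(4.28)],[0.0043,-0.0343,-0.0006,0,0,np.float64(4.28)],[0.0018,-0.0345,-0.0006,0,0,np.float64(4.28)],[-0.0008,-0.0345,-0.0006,0,0,np.float64(4.28)],[-0.0034,-0.0344,-0.0006,0,0,np.float64(4.28)],[-0.0059,-0.034,-0.0006,0,0,np.float64(4.28)]]
[[-0.0085,-0.0335,-0.0006,0,0,np.float64(4.28)],[-0.0109,-0.0328,-0.0006,0,0,np.float64(4.28)],[-0.0134,-0.0319,-0.0006,0,0,np.float64(4.28)]]
[[-0.0256,-0.0162,0.0,0,0,6.46],[-0.0272,-0.0132,0.0,0,0,6.46],[-0.0285,-0.0101,0.0,0,0,6.46],[-0.0295,-0.0068,0.0,0,0,6.46],[-0.0301,-0.0035,0.0,0,0,6.46]]
```

View pics/w3.png

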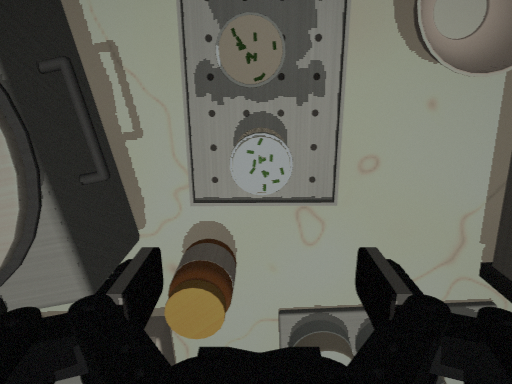

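Run:
```python
from h import *
plan([.521,-.2175,.45],187.7)
```

```text
[[0.0034,-0.0354,-0.0011,0,0,np.float64(-0.71)],[0.0038,-0.0353,-0.0011,0,0,np.float64(-0.71)],[0.0042,-0.0353,-0.0011,0,0,np.float64(-0.71)],[0.0047,-0.0352,-0.0011,0,0,np.float64(-0.71)],[0.0051,-0.0352,-0.0011,0,0,np.float64(-0.71)],[0.0055,-0.0351,-0.0011,0,0,np.float64(-0.71)],[0.006,-0.035,-0.0011,0,0,np.float64(-0.71)],[0.0064,-0.035,-0.0011,0,0,np.float64(-0.71)]]
[[0.0068,-0.0349,-0.0011,0,0,np.float64(-0.71)],[0.0073,-0.0348,-0.0011,0,0,np.float64(-0.71)],[0.0077,-0.0347,-0.0011,0,0,np.float64(-0.71)],[0.0081,-0.0346,-0.0011,0,0,np.float64(-0.71)],[0.0086,-0.0345,-0.0011,0,0,np.float64(-0.71)],[0.009,-0.0344,-0.0011,0,0,np.float64(-0.71)],[0.0094,-0.0343,-0.0011,0,0,np.float64(-0.71)]]
```

{"method": "carry_out", "body": {
  "plan": [
    [0.003,-0.033,-0.008,0,0,-0.7],
    [0.004,-0.034,-0.008,0,0,-0.7],
    [0.004,-0.034,-0.006,0,0,-0.7],
    [0.005,-0.034,-0.004,0,0,-0.7],
    [0.005,-0.034,-0.002,0,0,-0.7],
    [0.006,-0.034,0,0,0,-0.7],
    [0.006,-0.034,0,0,0,-0.7],
    [0.006,-0.034,0,0,0,-0.7]
  ]
}}

```text
t: 8.87
tcp_pos: [0.5541, 0.0354, 0.4654]
ee_rot: [-0.097, 3.119, 0.006]
force: [0.4, -0.7, -0.4]
gripper_width: 1.0
```

{"method": "carry_out", "body": {
  "plan": [
    [0.007,-0.034,0,0,0,-0.7],
    [0.007,-0.034,0,0,0,-0.7],
    [0.008,-0.034,0,0,0,-0.7],
    [0.008,-0.034,0.001,0,0,-0.7],
    [0.009,-0.034,0.002,0,0,-0.7],
    [0.009,-0.034,0.002,0,0,-0.7],
    [0.009,-0.034,0.002,0,0,-0.7]
  ]
}}

```text
t: 9.45
tcp_pos: [0.5155, -0.2175, 0.4615]
ee_rot: [-0.239, 3.106, 0.001]
force: [0.8, -0.8, 1.3]
gripper_width: 1.001
```

Run:
```python
from h import *
st();g=grab_frame("wrist");cv2.imwrite("pics/w4.png",g["image"])
for n,p in dict(dial=(.521,-.2175,.197),green=(.477,-.209,.15),red=(.4935,-.182,.15)).items():print(n,px(g,p))
```

```text
t 9.45 pos [ 0.5155 -0.2175  0.4615] yaw -171.2 tiltfix deg [-0.07  1.49 -0.  ] grip 1.001 F [ 0.7504 -0.8308  1.2717] q [-0.5528  0.2577  0.1631  1.4555  0.0159 -0.7064]
dial [256.9546 192.9529]
green [275.2051 127.9825]
red [302.8137 151.9399]
```

View pics/w4.png

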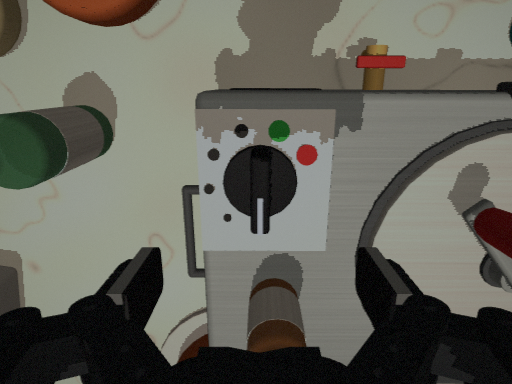

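Run:
```python
from h import *
g=grab_frame("wrist");st()
print(w(g,(260,181),.161),w(g,(260.3,191),.197),w(g,(279,131),.15),w(g,(306.5,155),.15),w(g,(260.5,150),.197),w(g,(260,232),.197))
for d in outline_of("wrist","dial_grip"):
    ys,xs=np.nonzero(d["region"]);print(d["confidence"],d["uv"],xs.min(),xs.max(),ys.min(),ys.max())
```

```text
t 9.55 pos [ 0.5156 -0.2204  0.4604] yaw -171.5 tiltfix deg [-0.08  1.4  -0.  ] grip 1.005 F [-0.0769  0.4645 -0.6282] q [-0.5569  0.2603  0.1639  1.4548  0.0148 -0.7054]
[ 0.5207 -0.2209] [ 0.518  -0.2211] [ 0.4781 -0.2113] [ 0.4948 -0.1844] [ 0.4876 -0.2257] [ 0.551  -0.2163]
0.81 [268.1, 184.8] 230 303 147 236
```

{"method": "carry_out", "body": {
  "plan": [
    [-0.002,0,0.032,0,0.6,0.2],
    [-0.002,0,0.032,0,0.5,0.2],
    [-0.001,0,0.028,0,0.3,0],
    [0,0,0.012,0,0,0]
  ]
}}

```text
t: 9.93
tcp_pos: [0.5226, -0.2155, 0.359]
ee_rot: [-0.221, 3.126, -0.008]
force: [0.3, 0.3, 0.6]
gripper_width: 1.0
```

Run:
```python
from h import *
st();plan([.5205,-.221,.342],188)
```

```text
t 9.9333 pos [ 0.5226 -0.2155  0.359 ] yaw -171.9 tiltfix deg [-0.33  0.45 -0.  ] grip 1.000 F [0.2656 0.3264 0.6261] q [-0.5397  0.2974 -0.0407  1.2229  0.0004 -0.6806]
[[0.0028,-0.0051,0.017,0,0,np.float64(0.07)]]
```

Close to about 30 mm first, then grip.

{"method": "carry_out", "body": {
  "plan": [
    [0.001,-0.003,0.009,-0.2,0.3,0],
    [0.001,-0.003,0.008,-0.1,0.1,0],
    [0,0,0.003,0,0,0]
  ],
  "claw": 0.45
}}

```text
t: 10.18
tcp_pos: [0.5216, -0.219, 0.3369]
ee_rot: [0.226, -3.132, -0.003]
force: [-0.4, 0.4, 0.1]
gripper_width: 0.603
```

Run:
```python
from h import *
st();plan([.5205,-.221,.342],188)
```

```text
t 10.1833 pos [ 0.5216 -0.219   0.3369] yaw -171.7 tiltfix deg [ 0.12 -0.09 -0.  ] grip 0.603 F [-0.3578  0.381   0.1232] q [-0.546   0.3134 -0.0751  1.1847  0.0006 -0.6903]
[[0.0014,-0.0018,-0.0051,0,0,np.float64(0.27)]]
```

{"method": "carry_out", "body": {
  "plan": [
    [0.001,-0.002,-0.004,0,0,0],
    [0,0,0,0,0,0],
    [0,0,0.001,0,0,0]
  ],
  "claw": 0.3
}}

```text
t: 10.43
tcp_pos: [0.5213, -0.221, 0.3418]
ee_rot: [0.228, -3.133, -0.002]
force: [0.1, 0.1, -0.7]
gripper_width: 0.296
```

{"method": "carry_out", "body": {
  "plan": [
    [0,0,0.001,0,0,0],
    [0,0,0.001,0,0,0],
    [0,0,0.001,0,0,0]
  ],
  "claw": 0.1,
  "squeeze": 30
}}

```text
t: 10.68
tcp_pos: [0.5204, -0.2177, 0.3423]
ee_rot: [-0.231, 3.13, 0.012]
force: [-2.9, -2.2, 0.8]
gripper_width: 0.17
```

Run:
```python
from h import *
st()
```

```text
t 10.6833 pos [ 0.5204 -0.2177  0.3423] yaw -171.6 tiltfix deg [0.41 0.21 0.  ] grip 0.170 F [-2.8747 -2.1617  0.7705] q [-0.5467  0.3075 -0.0697  1.1953  0.0079 -0.6941]
```

{"method": "carry_out", "body": {
  "plan": [
    [0,0,0.001,0,0,6],
    [0,0,0.001,0,0,6.5],
    [0,0,0.001,0,0,6.5],
    [0,0,0.001,0,0,6.5],
    [0,0,0.001,0,0,6.5],
    [0,0,0.001,0,0,6.5]
  ]
}}

```text
t: 11.18
tcp_pos: [0.5196, -0.2158, 0.3423]
ee_rot: [0.849, 3.018, 0.014]
force: [-1.0, 4.2, 6.2]
gripper_width: 0.171
```

Run:
```python
from h import *
st();plan([.521,-.219,.342],yaw(read_state()["ee_rot"]))
```

```text
t 11.1833 pos [ 0.5196 -0.2158  0.3423] yaw 148.6 tiltfix deg [0.6  0.23 0.  ] grip 0.171 F [-1.0234  4.2061  6.1658] q [-0.5451  0.3029 -0.0765  1.1874  0.0105  0.0034]
[[-0.0028,-0.002,0.0003,0,0,np.float64(-0.0)]]
```

{"method": "carry_out", "body": {
  "plan": [
    [-0.001,-0.001,0.001,0.1,0,6.5],
    [-0.001,-0.001,0.001,0.1,0,6.5],
    [-0.001,0,0.001,0.1,0,6.5],
    [-0.001,0,0.001,0.1,0,6.5],
    [-0.001,0,0.001,0.1,0,6.5],
    [0,0,0.001,0.1,0,6.5],
    [0,0,0.001,0,0,6.5],
    [0,0,0.001,0,0,6.5]
  ]
}}

```text
t: 11.85
tcp_pos: [0.5215, -0.2148, 0.3423]
ee_rot: [2.136, 2.301, 0.022]
force: [-1.2, 2.3, 5.7]
gripper_width: 0.169
```

Run:
```python
from h import *
st();plan([.521,-.219,.342],yaw(read_state()["ee_rot"]))
```

```text
t 11.85 pos [ 0.5215 -0.2148  0.3423] yaw 94.3 tiltfix deg [ 0.66 -0.49 -0.  ] grip 0.169 F [-1.188   2.3007  5.6594] q [-0.5425  0.3049 -0.0737  1.1879  0.0137  0.954 ]
[[-0.0041,-0.0008,0.0003,0,0,np.float64(-0.0)]]
```

{"method": "carry_out", "body": {
  "plan": [
    [-0.001,0,0.001,0.1,0,6.5],
    [-0.001,0,0.001,0.1,0,6.5],
    [0,0,0.001,0.1,0,6.5],
    [0,0,0.001,0.1,-0.1,6.5],
    [0,0,0.001,0,-0.1,6.5],
    [0,0,0.001,0,-0.1,6.5],
    [0,0,0.001,0,0,6.5],
    [0,0,0.001,0,0,6.5]
  ]
}}

```text
t: 12.52
tcp_pos: [0.5231, -0.2149, 0.3422]
ee_rot: [2.953, 1.068, 0.026]
force: [-0.9, 0.6, 6.0]
gripper_width: 0.167
```

Run:
```python
from h import *
st()
```

```text
t 12.5167 pos [ 0.5231 -0.2149  0.3422] yaw 39.8 tiltfix deg [ 0.4  -0.88 -0.  ] grip 0.167 F [-0.9315  0.6061  5.9643] q [-0.5407  0.3048 -0.0739  1.1804  0.0122  1.9072]
```

{"method": "carry_out", "body": {
  "plan": [
    [0,0,0.001,0.1,-0.1,6.5],
    [0,0,0.001,0.1,-0.1,6.5],
    [0,0,0.001,0,-0.1,6.5],
    [0,0,0.001,0,-0.1,6.5],
    [0,0,0.001,0,0,6.5],
    [0,0,0.001,0,0,6.5],
    [0,0,0.001,0,0,6]
  ]
}}

```text
t: 13.1
tcp_pos: [0.5237, -0.2158, 0.3422]
ee_rot: [3.132, -0.21, 0.028]
force: [-3.6, 1.3, 6.2]
gripper_width: 0.172
```

Run:
```python
from h import *
st();g=grab_frame("wrist");st();cv2.imwrite("pics/w5.png",g["image"])
```

```text
t 13.1 pos [ 0.5237 -0.2158  0.3422] yaw -7.7 tiltfix deg [ 0.05 -1.04 -0.  ] grip 0.172 F [-3.6489  1.3264  6.1779] q [-0.5405  0.3045 -0.0744  1.1747  0.0065  2.7348]
t 13.15 pos [ 0.5237 -0.2158  0.3422] yaw -8.1 tiltfix deg [ 0.04 -1.05 -0.  ] grip 0.170 F [-2.7493  2.0685  6.2054] q [-0.5405  0.3045 -0.0745  1.1745  0.0065  2.7431]
```

{"method": "carry_out", "body": {
  "plan": [
    [0,0,0.001,0,0,0],
    [0,0,0.001,0,0,0],
    [0,0,0.001,0,0,0]
  ],
  "claw": 0.5
}}

```text
t: 13.4
tcp_pos: [0.524, -0.2164, 0.3403]
ee_rot: [3.13, -0.223, 0.033]
force: [-0.3, -0.1, -0.4]
gripper_width: 0.502
```

{"method": "carry_out", "body": {
  "plan": [
    [0,0,-0.02,0,0,0],
    [0,0,-0.035,0,0,0],
    [0,0,-0.035,0,0,-3],
    [0,0,-0.035,0,0,-6],
    [0,0,0,0,0,-6]
  ],
  "claw": 1
}}

```text
t: 13.82
tcp_pos: [0.5213, -0.216, 0.4671]
ee_rot: [3.132, 0.205, 0.024]
force: [1.1, -0.2, -0.8]
gripper_width: 1.001
```

Run:
```python
from h import *
st();g=grab_frame("wrist");f=grab_frame("top")
cv2.imwrite("pics/c2.png",np.hstack([g["image"],cv2.resize(f["image"][140:232,230:300],(288,384),interpolation=2)]))
print("axis",px(g,(.5625,.0115,.204)),"green",px(g,(.478,-.211,.15)))
```

```text
t 13.8167 pos [ 0.5213 -0.216   0.4671] yaw 7.5 tiltfix deg [ 0.23 -0.87 -0.  ] grip 1.001 F [ 1.1461 -0.2318 -0.7996] q [-0.5429  0.2688  0.1927  1.4803  0.0063  2.4678]
axis [-61.8168 102.4218] green [247.0285 226.3274]
```

View pics/c2.png

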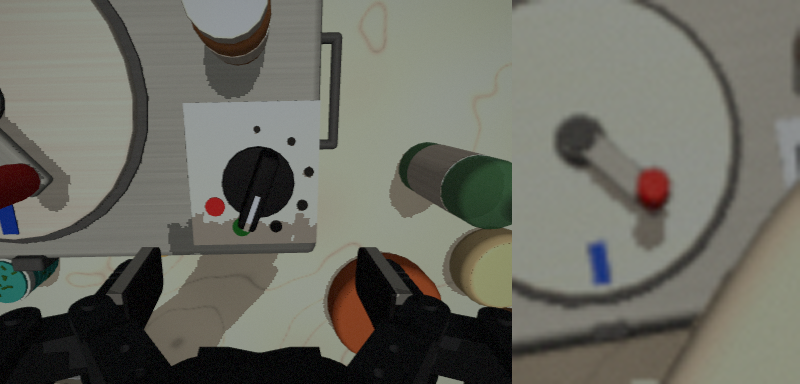

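Run:
```python
from h import *
plan([.5134,-.0434,.47],45)
```

```text
[[0.0023,-0.0287,-0.0013,0,0,np.float64(-6.28)],[0.0055,-0.0283,-0.0013,0,0,np.float64(-6.28)],[0.0085,-0.0275,-0.0013,0,0,np.float64(-6.28)],[0.0115,-0.0264,-0.0013,0,0,np.float64(-6.28)],[0.0143,-0.025,-0.0013,0,0,np.float64(-6.28)],[0.017,-0.0233,-0.0013,0,0,np.float64(-6.28)]]
```

{"method": "carry_out", "body": {
  "plan": [
    [0.002,-0.029,0,0,-0.3,-6.3],
    [0.005,-0.028,0,0,-0.3,-6.3],
    [0.008,-0.028,0,0,-0.3,-6.3],
    [0.011,-0.026,0,0,0,-6.3],
    [0.014,-0.025,0,0,0,-6.3],
    [0.017,-0.023,0,0,0,-6.3]
  ]
}}

```text
t: 14.42
tcp_pos: [0.5122, -0.0438, 0.4517]
ee_rot: [-2.898, -1.196, 0.025]
force: [1.2, 0.0, 0.2]
gripper_width: 0.999
```

Run:
```python
from h import *
g=grab_frame("wrist");st();im=g["image"].astype(int);cv2.imwrite("pics/w6.png",g["image"])
m=((im[...,2]>90)&(im[...,1]<60)&(im[...,0]<60)).astype(np.uint8)
n,l,s,c=cv2.connectedComponentsWithStats(m)
for i in range(1,n):
    if s[i,4]>60:print("red",s[i],c[i])
m=((im[...,0]>80)&(im[...,1]<70)&(im[...,2]<60)).astype(np.uint8)
n,l,s,c=cv2.connectedComponentsWithStats(m)
for i in range(1,n):
    if s[i,4]>60:print("blue",s[i],c[i],w(g,c[i],.165))
print(px(g,(.5134,-.0434,.263)),px(g,(.5134,-.0434,.2)),px(g,(.5625,.0115,.204)))
```

```text
t 14.4667 pos [ 0.5116 -0.04    0.4518] yaw 45.5 tiltfix deg [-0.8   0.64 -0.  ] grip 0.998 F [-0.6905  2.5742 -0.1262] q [-0.2411  0.1924  0.0521  1.4483 -0.0024  2.1073]
red [ 244  204   48   41 1203] [268.128 221.059]
red [343 283  16  16 173] [350.3179 291.0636]
blue [170 165  36  35 566] [188.6095 182.2403] [ 0.4694 -0.    ]
[265.7355 231.9104] [264.9841 195.0848] [258.9091  85.9106]
```

View pics/w6.png

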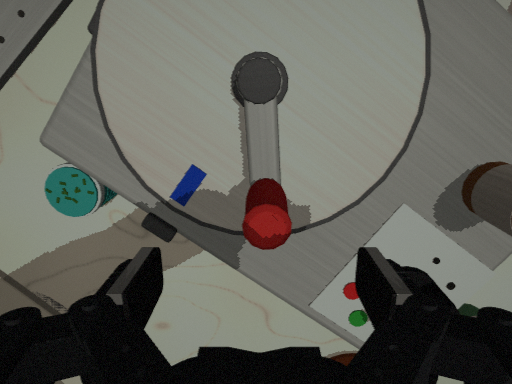

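Run:
```python
from h import *
g=grab_frame("wrist");st();im=g["image"].astype(int)
m=((im[...,2]>90)&(im[...,1]<60)&(im[...,0]<60)).astype(np.uint8);m[270:]=0
ys,xs=np.nonzero(m);print(xs.min(),xs.max(),ys.min(),ys.max())
b=((im[...,0]>80)&(im[...,1]<70)&(im[...,2]<60));b[250:]=0;yb,xb=np.nonzero(b);print("blue",w(g,(xb.mean(),yb.mean()),.165))
h=w(g,((xs.min()+xs.max())/2,ys.max()-21),.263);print("handle",h)
gr=cv2.cvtColor(g["image"],6)[50:110,225:300];print("hub",[c for c in (cv2.HoughCircles(cv2.resize(gr,None,fx=3,fy=3),3,1,50,param1=80,param2=15,minRadius=55,maxRadius=95)[0][:2]/3+[225,50,0])],w(g,(260,78),.204))
print("err tool x,y of handle vs tcp");plan([*h,.45],45.5,n=1)
```

```text
t 14.5167 pos [ 0.5119 -0.0418  0.452 ] yaw 45.0 tiltfix deg [-0.73  0.68 -0.  ] grip 1.001 F [ 0.1452 -0.9515  0.2197] q [-0.2441  0.193   0.0534  1.4482 -0.0037  2.1121]
251 297 208 251
blue [0.4718 0.0006]
handle [ 0.5165 -0.0414]
hub [array([265.8333,  83.5   ,  28.1667])] [0.565  0.0193]
err tool x,y of handle vs tcp
[[0.0035,0.003,0.002,0,0,np.float64(-0.49)]]
```

{"method": "carry_out", "body": {
  "plan": [
    [0.002,0.001,0.025,-0.3,0.3,0],
    [0.001,0.001,0.025,-0.3,0.3,0],
    [0,0,0.012,0,0,0]
  ]
}}

```text
t: 14.77
tcp_pos: [0.515, -0.0399, 0.3875]
ee_rot: [2.907, 1.19, -0.0]
force: [0.2, -0.0, 0.5]
gripper_width: 0.996
```

{"method": "carry_out", "body": {
  "plan": [
    [0,0,0.002,0,0,0],
    [0,0,0.001,0,0,0],
    [0,0,0.001,0,0,0],
    [0,0,0.001,0,0,0],
    [0,0,0.001,0,0,0],
    [0,0,0.001,0,0,0],
    [0,0,0.001,0,0,0]
  ],
  "claw": 0.22,
  "squeeze": 30
}}

```text
t: 15.35
tcp_pos: [0.515, -0.042, 0.3772]
ee_rot: [-2.915, -1.17, 0.006]
force: [-1.4, -0.6, 3.8]
gripper_width: 0.295
```

Run:
```python
from h import *
g=grab_frame("wrist");st();cv2.imwrite("pics/w7.png",g["image"])
```

```text
t 15.4 pos [ 0.515  -0.042   0.3771] yaw 43.8 tiltfix deg [-0.12  0.19 -0.  ] grip 0.293 F [-1.1131 -0.1513  5.1637] q [-0.2434  0.2132 -0.1103  1.2508 -0.0018  2.1345]
```

View pics/w7.png

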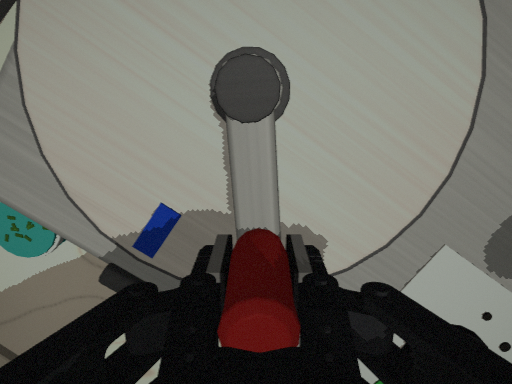

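```bash
cat >> h.py <<'E'
import json,os
def crank(ax,step,n=8,yt=44,goal=None):
    s=st();p=s["tcp_pos"];L=json.load(open("log.json")) if os.path.exists("log.json") else []
    L.append(list(p[:2]));json.dump(L,open("log.json","w"))
    v=p[:2]-np.array(ax);r=np.hypot(*v);ph=np.degrees(np.arctan2(v[1],v[0]));th=yaw(s["ee_rot"]);print("r %.4f phi %.1f to park %.1f"%(r,ph,(ph+172.3)%360))
    pts=[v]+[ (r+(.075-r)*(i+1)/n)*np.array([np.cos(np.radians(ph-step*(i+1))),np.sin(np.radians(ph-step*(i+1)))]) for i in range(n)]
    a=np.radians(th)
    print([[round(float(d@[np.cos(a),np.sin(a)]),3),round(float(d@[np.sin(a),-np.cos(a)]),3),0,0,0,round((th-yt)/n,1)] for d in np.diff(pts,axis=0)])
    if len(L)>3:
        A=np.array(L);B=np.c_[2*A,np.ones(len(A))];x=np.linalg.lstsq(B,(A**2).sum(1),rcond=None)[0];print("fit",x[:2],np.sqrt(x[2]+x[:2]@x[:2]))
E
python3 - <<'E'
from h import *
g=grab_frame("wrist");print("hub",w(g,(249,87),.204))
crank((.5638,.0145),9)
E
```

```text
hub [0.5656 0.0137]
t 15.45 pos [ 0.515  -0.042   0.3771] yaw 43.8 tiltfix deg [-0.11  0.2  -0.  ] grip 0.296 F [-1.5354 -1.4152  5.184 ] q [-0.2434  0.2132 -0.1103  1.2509 -0.0018  2.1344]
r 0.0746 phi -130.8 to park 41.5
[[-0.0, -0.012, 0, 0, 0, np.float64(-0.0)], [0.002, -0.012, 0, 0, 0, np.float64(-0.0)], [0.003, -0.011, 0, 0, 0, np.float64(-0.0)], [0.005, -0.011, 0, 0, 0, np.float64(-0.0)], [0.007, -0.01, 0, 0, 0, np.float64(-0.0)], [0.008, -0.008, 0, 0, 0, np.float64(-0.0)], [0.009, -0.007, 0, 0, 0, np.float64(-0.0)], [0.01, -0.006, 0, 0, 0, np.float64(-0.0)]]
```

{"method": "carry_out", "body": {
  "plan": [
    [0,-0.012,0,0,0,0],
    [0.002,-0.012,0,0,0,0],
    [0.003,-0.011,0,0,0,0],
    [0.005,-0.011,0,0,0,0]
  ]
}}

```text
t: 15.78
tcp_pos: [0.4912, -0.0017, 0.3773]
ee_rot: [2.916, 1.164, 0.0]
force: [12.7, 0.2, -7.1]
gripper_width: 0.294
```

{"method": "carry_out", "body": {
  "plan": [
    [0.007,-0.01,0,0,0,0],
    [0.008,-0.008,0,0,0,0],
    [0.009,-0.007,0,0,0,0],
    [0.01,-0.006,0,0,0,0]
  ]
}}

```text
t: 16.12
tcp_pos: [0.4958, 0.0477, 0.3773]
ee_rot: [2.91, 1.161, 0.014]
force: [18.7, -10.6, -12.8]
gripper_width: 0.298
```

Run:
```python
from h import *
crank((.5638,.0145),14)
```

```text
t 16.1167 pos [0.4958 0.0477 0.3773] yaw 43.5 tiltfix deg [ 0.64 -0.28 -0.  ] grip 0.298 F [ 18.6974 -10.6346 -12.8086] q [-0.0718  0.1762 -0.1576  1.2254 -0.0038  2.3107]
r 0.0757 phi 154.0 to park 326.3
[[0.018, -0.004, 0, 0, 0, np.float64(-0.1)], [0.018, 0.0, 0, 0, 0, np.float64(-0.1)], [0.018, 0.005, 0, 0, 0, np.float64(-0.1)], [0.016, 0.009, 0, 0, 0, np.float64(-0.1)], [0.013, 0.012, 0, 0, 0, np.float64(-0.1)], [0.01, 0.015, 0, 0, 0, np.float64(-0.1)], [0.006, 0.017, 0, 0, 0, np.float64(-0.1)], [0.002, 0.018, 0, 0, 0, np.float64(-0.1)]]
```

{"method": "carry_out", "body": {
  "plan": [
    [0.018,-0.003,0,0,0,0],
    [0.018,0.001,0,0,0,0],
    [0.017,0.006,0,0,0,0],
    [0.015,0.01,0,0,0,0]
  ]
}}

```text
t: 16.45
tcp_pos: [0.5525, 0.089, 0.3773]
ee_rot: [2.907, 1.161, 0.006]
force: [-0.8, -8.0, -0.7]
gripper_width: 0.294
```

{"method": "carry_out", "body": {
  "plan": [
    [0.012,0.013,0,0,0,0],
    [0.009,0.015,0,0,0,0],
    [0.005,0.017,0,0,0,0],
    [0.001,0.018,0,0,0,0]
  ]
}}

```text
t: 16.78
tcp_pos: [0.6154, 0.0691, 0.3775]
ee_rot: [2.909, 1.173, 0.002]
force: [0.8, 3.2, -3.0]
gripper_width: 0.294
```

Run:
```python
from h import *
crank((.5638,.0145),14)
```

```text
t 16.7833 pos [0.6154 0.0691 0.3775] yaw 43.9 tiltfix deg [0.3  0.06 0.  ] grip 0.294 F [ 0.7859  3.1539 -2.9783] q [-0.0228  0.3849  0.138   1.3209 -0.0044  2.3519]
r 0.0751 phi 46.6 to park 218.9
[[-0.001, 0.018, 0, 0, 0, np.float64(-0.0)], [-0.006, 0.017, 0, 0, 0, np.float64(-0.0)], [-0.01, 0.015, 0, 0, 0, np.float64(-0.0)], [-0.013, 0.013, 0, 0, 0, np.float64(-0.0)], [-0.016, 0.009, 0, 0, 0, np.float64(-0.0)], [-0.018, 0.005, 0, 0, 0, np.float64(-0.0)], [-0.018, 0.001, 0, 0, 0, np.float64(-0.0)], [-0.018, -0.004, 0, 0, 0, np.float64(-0.0)]]
```

{"method": "carry_out", "body": {
  "plan": [
    [-0.002,0.018,0,0,0,0],
    [-0.006,0.017,0,0,0,0],
    [-0.01,0.015,0,0,0,0],
    [-0.013,0.013,0,0,0,0],
    [-0.016,0.009,0,0,0,0],
    [-0.018,0.005,0,0,0,0],
    [-0.018,0.001,0,0,0,0],
    [-0.018,-0.004,0,0,0,0]
  ]
}}

```text
t: 17.45
tcp_pos: [0.6004, -0.0512, 0.3775]
ee_rot: [2.902, 1.184, 0.022]
force: [5.2, -4.2, -0.4]
gripper_width: 0.295
```

Run:
```python
from h import *
crank((.5638,.0145),14)
```

```text
t 17.45 pos [ 0.6004 -0.0512  0.3775] yaw 44.4 tiltfix deg [ 0.68 -0.57 -0.  ] grip 0.295 F [ 5.2367 -4.1919 -0.4232] q [-0.2247  0.3512  0.0861  1.2903  0.002   2.1418]
r 0.0752 phi -60.9 to park 111.4
[[-0.017, -0.007, 0, 0, 0, np.float64(0.1)], [-0.015, -0.011, 0, 0, 0, np.float64(0.1)], [-0.012, -0.014, 0, 0, 0, np.float64(0.1)], [-0.008, -0.017, 0, 0, 0, np.float64(0.1)], [-0.004, -0.018, 0, 0, 0, np.float64(0.1)], [0.001, -0.018, 0, 0, 0, np.float64(0.1)], [0.005, -0.018, 0, 0, 0, np.float64(0.1)], [0.009, -0.016, 0, 0, 0, np.float64(0.1)]]
fit [0.5637 0.0148] 0.07516634657807596
```

{"method": "carry_out", "body": {
  "plan": [
    [-0.017,-0.007,0,0.1,-0.1,0],
    [-0.015,-0.011,0,0.1,-0.1,0],
    [-0.012,-0.014,0,0.1,-0.1,0],
    [-0.008,-0.017,0,0,0,0],
    [-0.004,-0.018,0,0,0,0],
    [0.001,-0.018,0,0,0,0],
    [0.005,-0.018,0,0,0,0],
    [0.009,-0.016,0,0,0,0]
  ]
}}

```text
t: 18.12
tcp_pos: [0.4848, 0.0097, 0.3777]
ee_rot: [2.906, 1.182, 0.045]
force: [30.7, -0.9, -20.2]
gripper_width: 0.295
```

Run:
```python
from h import *
crank((.5637,.0147),14)
```

```text
t 18.1167 pos [0.4848 0.0097 0.3777] yaw 44.3 tiltfix deg [ 0.81 -1.43 -0.01] grip 0.295 F [ 30.7495  -0.8519 -20.1726] q [-0.1562  0.1479 -0.192   1.2046  0.0115  2.2129]
r 0.0790 phi -176.4 to park 355.9
[[0.015, -0.013, 0, 0, 0, np.float64(0.0)], [0.017, -0.009, 0, 0, 0, np.float64(0.0)], [0.018, -0.004, 0, 0, 0, np.float64(0.0)], [0.019, 0.0, 0, 0, 0, np.float64(0.0)], [0.018, 0.005, 0, 0, 0, np.float64(0.0)], [0.016, 0.009, 0, 0, 0, np.float64(0.0)], [0.013, 0.013, 0, 0, 0, np.float64(0.0)], [0.01, 0.015, 0, 0, 0, np.float64(0.0)]]
fit [0.5625 0.0149] 0.0756507160266777
```

{"method": "carry_out", "body": {
  "plan": [
    [0.017,-0.011,0,0.1,-0.2,0],
    [0.018,-0.008,0,0.1,-0.2,0],
    [0.018,-0.004,0,0.1,-0.2,0],
    [0.018,0,0,0.1,-0.2,0],
    [0.018,0.005,0,0.1,-0.2,0],
    [0.016,0.009,0,0.1,-0.2,0],
    [0.013,0.013,0,0,0,0],
    [0.01,0.015,0,0,0,0]
  ]
}}

```text
t: 18.78
tcp_pos: [0.591, 0.0882, 0.3775]
ee_rot: [2.883, 1.162, -0.006]
force: [-8.7, -16.5, 0.3]
gripper_width: 0.294
```

Run:
```python
from h import *
crank((.5637,.0147),14)
```

```text
t 18.7833 pos [0.591  0.0882 0.3775] yaw 43.9 tiltfix deg [1.71 0.92 0.01] grip 0.294 F [ -8.6633 -16.5405   0.3168] q [ 0.0144  0.3462  0.0785  1.2945 -0.0328  2.3896]
r 0.0784 phi 69.6 to park 241.9
[[0.006, 0.018, 0, 0, 0, np.float64(-0.0)], [0.001, 0.019, 0, 0, 0, np.float64(-0.0)], [-0.003, 0.019, 0, 0, 0, np.float64(-0.0)], [-0.008, 0.017, 0, 0, 0, np.float64(-0.0)], [-0.012, 0.015, 0, 0, 0, np.float64(-0.0)], [-0.015, 0.011, 0, 0, 0, np.float64(-0.0)], [-0.017, 0.007, 0, 0, 0, np.float64(-0.0)], [-0.018, 0.003, 0, 0, 0, np.float64(-0.0)]]
fit [0.5629 0.0157] 0.07615816395495922
```

{"method": "carry_out", "body": {
  "plan": [
    [0.004,0.018,0,0.3,0.1,0],
    [0,0.018,0,0.3,0.1,0],
    [-0.004,0.018,0,0.2,0.1,0],
    [-0.008,0.017,0,0.2,0.1,0],
    [-0.012,0.015,0,0.2,0,0],
    [-0.015,0.011,0,0.1,0,0],
    [-0.017,0.007,0,0,0,0],
    [-0.018,0.003,0,0,0,0]
  ]
}}

```text
t: 19.45
tcp_pos: [0.6233, -0.0315, 0.3778]
ee_rot: [2.902, 1.187, 0.013]
force: [5.8, -2.3, -2.8]
gripper_width: 0.293
```

Run:
```python
from h import *
crank((.5637,.0147),13,n=6)
```

```text
t 19.45 pos [ 0.6233 -0.0315  0.3778] yaw 44.5 tiltfix deg [ 0.49 -0.31 -0.  ] grip 0.293 F [ 5.8062 -2.3242 -2.8267] q [-0.1848  0.3904  0.1473  1.3176 -0.0005  2.1804]
r 0.0754 phi -37.8 to park 134.5
[[-0.017, 0.0, 0, 0, 0, np.float64(0.1)], [-0.017, -0.004, 0, 0, 0, np.float64(0.1)], [-0.015, -0.007, 0, 0, 0, np.float64(0.1)], [-0.013, -0.01, 0, 0, 0, np.float64(0.1)], [-0.011, -0.013, 0, 0, 0, np.float64(0.1)], [-0.007, -0.015, 0, 0, 0, np.float64(0.1)]]
fit [0.563  0.0156] 0.07623050041036492
```

{"method": "carry_out", "body": {
  "plan": [
    [-0.017,0,0,0.1,-0.1,0],
    [-0.017,-0.004,0,0.1,-0.1,0],
    [-0.015,-0.007,0,0.1,-0.1,0],
    [-0.013,-0.01,0,0,0,0],
    [-0.011,-0.013,0,0,0,0],
    [-0.007,-0.015,0,0,0,0]
  ]
}}

```text
t: 19.95
tcp_pos: [0.53, -0.0537, 0.3777]
ee_rot: [2.902, 1.182, 0.011]
force: [4.8, 3.0, -0.7]
gripper_width: 0.297
```

Run:
```python
from h import *
crank((.5637,.0147),8,n=6)
```

```text
t 19.95 pos [ 0.53   -0.0537  0.3777] yaw 44.3 tiltfix deg [ 0.58 -0.2  -0.  ] grip 0.297 F [ 4.8111  3.0062 -0.6984] q [-0.2581  0.2347 -0.0802  1.2455 -0.0022  2.11  ]
r 0.0763 phi -116.2 to park 56.1
[[-0.003, -0.01, 0, 0, 0, np.float64(0.1)], [-0.001, -0.011, 0, 0, 0, np.float64(0.1)], [0.0, -0.011, 0, 0, 0, np.float64(0.1)], [0.002, -0.01, 0, 0, 0, np.float64(0.1)], [0.003, -0.01, 0, 0, 0, np.float64(0.1)], [0.005, -0.009, 0, 0, 0, np.float64(0.1)]]
fit [0.563  0.0155] 0.07628497654372374
```

{"method": "carry_out", "body": {
  "plan": [
    [-0.003,-0.01,0,0,0,0],
    [-0.001,-0.011,0,0,0,0],
    [0,-0.011,0,0,0,0],
    [0.002,-0.01,0,0,0,0],
    [0.003,-0.008,0,0,0,0]
  ]
}}

```text
t: 20.37
tcp_pos: [0.492, -0.0119, 0.3777]
ee_rot: [2.902, 1.184, 0.017]
force: [5.1, 0.7, -3.6]
gripper_width: 0.293
```

Run:
```python
from h import *
crank((.5637,.0147),5,n=3)
g=grab_frame("wrist");im=g["image"].astype(int);cv2.imwrite("pics/w8.png",g["image"])
b=((im[...,0]>70)&(im[...,1]<70)&(im[...,2]<60)&(im[...,0]>im[...,1]+40)).astype(np.uint8);n,l,s,c=cv2.connectedComponentsWithStats(b)
for i in range(1,n):
    if s[i,4]>60:
        u=w(g,c[i],.165)-np.array([.5637,.0147]);print("blue",s[i],c[i],np.degrees(np.arctan2(u[1],u[0])),np.hypot(*u))
```

```text
t 20.3667 pos [ 0.492  -0.0119  0.3777] yaw 44.4 tiltfix deg [ 0.6  -0.42 -0.  ] grip 0.293 F [ 5.0729  0.7279 -3.5953] q [-0.195   0.1656 -0.1701  1.2223  0.      2.1722]
r 0.0765 phi -159.6 to park 12.7
[[0.003, -0.006, 0, 0, 0, np.float64(0.1)], [0.004, -0.005, 0, 0, 0, np.float64(0.1)], [0.004, -0.005, 0, 0, 0, np.float64(0.1)]]
fit [0.563  0.0155] 0.07626887572119938
blue [191 213  49  46 622] [217.4695 231.5482] -171.63272039716517 0.09260336817637492
```

View pics/w8.png

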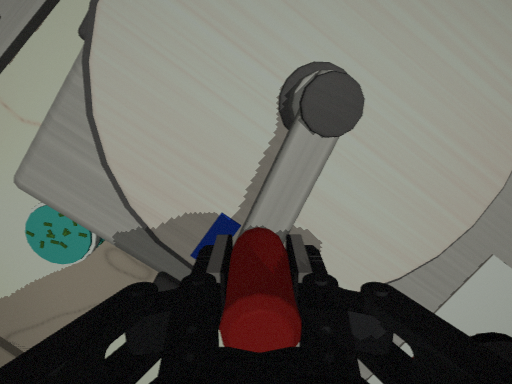

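{"method": "carry_out", "body": {
  "plan": [
    [0.003,-0.005,0,0,-0.1,0],
    [0.004,-0.004,0,0,-0.1,0],
    [0.003,-0.003,0,0,0,0]
  ]
}}

```text
t: 20.67
tcp_pos: [0.4891, 0.0072, 0.3776]
ee_rot: [2.901, 1.186, 0.006]
force: [-2.2, -1.7, 1.3]
gripper_width: 0.294
```

Run:
```python
from h import *
crank((.5637,.0147),3,n=1)
```

```text
t 20.6667 pos [0.4891 0.0072 0.3776] yaw 44.5 tiltfix deg [ 0.51 -0.03 -0.  ] grip 0.294 F [-2.2214 -1.6996  1.3156] q [-0.1559  0.1626 -0.1739  1.2269 -0.0048  2.2096]
r 0.0750 phi -174.2 to park 358.1
[[0.003, -0.003, 0, 0, 0, np.float64(0.5)]]
fit [0.5633 0.0155] 0.07614317689212341
```

{"method": "carry_out", "body": {
  "plan": [
    [0,0,0,0,0,0],
    [0,0,0,0,0,0]
  ]
}}

```text
t: 20.83
tcp_pos: [0.4891, 0.0084, 0.3776]
ee_rot: [2.9, 1.188, 0.005]
force: [0.1, -1.1, 0.4]
gripper_width: 0.293
```

Run:
```python
from h import *
crank((.5637,.0147),-2,n=1)
```

```text
t 20.8333 pos [0.4891 0.0084 0.3776] yaw 44.5 tiltfix deg [ 0.49 -0.   -0.  ] grip 0.293 F [ 0.1418 -1.0833  0.4149] q [-0.1532  0.1628 -0.1736  1.2275 -0.0052  2.211 ]
r 0.0749 phi -175.2 to park 357.1
[[-0.002, 0.002, 0, 0, 0, np.float64(0.5)]]
fit [0.5635 0.0154] 0.07605416262180932
```

{"method": "carry_out", "body": {
  "plan": [
    [-0.002,0.002,0,0,0,0],
    [-0.002,0.002,0,0,0,0],
    [-0.001,0.001,0,0,0,0]
  ]
}}

```text
t: 21.08
tcp_pos: [0.4897, 0.0013, 0.3776]
ee_rot: [2.9, 1.189, 0.008]
force: [0.9, 1.4, -0.0]
gripper_width: 0.296
```

Run:
```python
from h import *
crank((.5637,.0147),-2,n=1)
```

```text
t 21.0833 pos [0.4897 0.0013 0.3776] yaw 44.6 tiltfix deg [ 0.47 -0.11 -0.  ] grip 0.296 F [ 0.9035  1.3846 -0.0214] q [-0.1682  0.1633 -0.1729  1.2268 -0.0033  2.195 ]
r 0.0752 phi -169.7 to park 2.6
[[-0.001, 0.002, 0, 0, 0, np.float64(0.6)]]
fit [0.5636 0.0154] 0.07601297506345865
```

{"method": "carry_out", "body": {
  "plan": [
    [0.001,-0.001,0,0,0,0]
  ]
}}

```text
t: 21.17
tcp_pos: [0.4897, 0.002, 0.3776]
ee_rot: [2.9, 1.188, 0.007]
force: [-1.5, -1.2, 0.9]
gripper_width: 0.298
```

{"method": "carry_out", "body": {
  "plan": [
    [0,0,0,0,0,0],
    [0,0,0,0,0,0],
    [0,0,0,0,0,0],
    [0,0,0,0,0,0]
  ],
  "claw": 0.7
}}

```text
t: 21.5
tcp_pos: [0.4899, 0.0012, 0.3779]
ee_rot: [2.901, 1.185, 0.008]
force: [0.1, 1.3, 0.9]
gripper_width: 0.702
```

{"method": "carry_out", "body": {
  "plan": [
    [0,0,-0.025,0,0,0],
    [0,0,-0.035,0,0,0],
    [-0.01,0,-0.035,0,0,0],
    [-0.02,0,-0.035,0,0,0],
    [-0.02,0,-0.01,0,0,0],
    [0,0,0,0,0,0]
  ],
  "claw": 1
}}

```text
t: 22.0
tcp_pos: [0.452, -0.0333, 0.5224]
ee_rot: [2.901, 1.19, 0.001]
force: [0.4, -0.3, -0.2]
gripper_width: 0.996
```

Run:
```python
from h import *
st();grab_frame("wrist");g=grab_frame("wrist");im=g["image"].astype(int);cv2.imwrite("pics/w9.png",g["image"])
b=((im[...,0]>70)&(im[...,1]<70)&(im[...,2]<60)&(im[...,0]>im[...,1]+40)).astype(np.uint8);n,l,s,c=cv2.connectedComponentsWithStats(b)
for i in range(1,n):
    if s[i,4]>60:
        u=w(g,c[i],.165)-np.array([.5637,.0147]);print("blue",s[i],c[i],np.degrees(np.arctan2(u[1],u[0])),np.hypot(*u))
print(px(g,(.5637,.0147,.204)))
```

```text
t 22.0 pos [ 0.452  -0.0333  0.5224] yaw 44.6 tiltfix deg [0.35 0.09 0.  ] grip 0.996 F [ 0.3518 -0.2824 -0.2034] q [-0.2578  0.08    0.0946  1.5809 -0.0044  2.1053]
blue [230 131  19  23 184] [239.4674 143.7174] -170.72069636511924 0.10698731185381014
[311.8899  42.602 ]
```

View pics/w9.png

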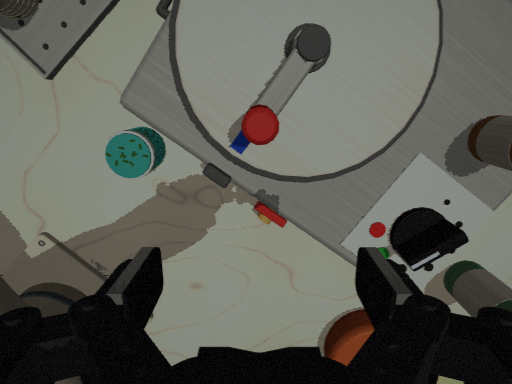

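Run:
```python
from h import *
g=grab_frame("wrist");im=g["image"];i3=im.astype(int);ax=np.array([.5637,.0147])
# pointer: mean brightness along candidate lines on the bar top
c=np.array([.521,-.2185]);gr=cv2.cvtColor(im,6)
for k in range(0,7):
    a=np.radians(8-40*k);print(k,[int(gr[int(round(v)),int(round(u))]) for u,v in (px(g,(*(c+r*np.array([np.cos(a),np.sin(a)])),.197)) for r in np.linspace(.006,.03,7))])
m=((i3[...,2]>120)&(i3[...,1]<70)&(i3[...,0]<70)).astype(np.uint8);n,l,s,cc=cv2.connectedComponentsWithStats(m)
for i in range(1,n):
    if s[i,4]>300:print("red",s[i],cc[i],w(g,cc[i],.263)-ax)
for ph in(-168,-170,-172,-174):
    p=ax+.075*np.array([np.cos(np.radians(ph)),np.sin(np.radians(ph))]);print(ph,px(g,(*p,.263)))
b=((i3[...,0]>70)&(i3[...,0]>i3[...,1]+30)&(i3[...,0]>i3[...,2]+30)).astype(np.uint8)[120:170,200:270]
n,l,s,cc=cv2.connectedComponentsWithStats(b);k=1+np.argmax(s[1:,4]);r=cv2.minAreaRect(np.argwhere(l==k)[:,::-1].astype(np.float32));P=cv2.boxPoints(r)+[200,120]
print("blue corners",[tuple((w(g,p,.165)-ax).round(4)) for p in P])
crop=gr[215:290:3,370:480:2]
for r in crop:print("".join("#" if v<35 else ("." if v<110 else "O") for v in r))
```

```text
0 [14, 10, 17, 9, 17, 19, 20]
1 [8, 46, 15, 136, 135, 134, 136]
2 [136, 134, 134, 110, 33, 25, 35]
3 [137, 138, 136, 90, 82, 28, 30]
4 [136, 136, 19, 129, 136, 136, 137]
5 [103, 106, 107, 105, 106, 122, 136]
6 [128, 12, 10, 14, 2, 6, 12]
red [246 110  30  32 709] [260.7292 126.1862] [-0.0727 -0.0123]
-168 [263.4474 130.2906]
-170 [260.2698 128.1493]
-172 [257.1561 125.8881]
-174 [254.1096 123.5083]
blue corners [(np.float64(-0.114), np.float64(-0.0115)), (np.float64(-0.0962), np.float64(-0.0093)), (np.float64(-0.0944), np.float64(-0.0229)), (np.float64(-0.1122), np.float64(-0.0252))]
OOOOOOOOOOOOOOOO.###################.OOOOOOOOOOOOOOOOOO
OOOOOOOOOOOOOO.#######################OOOOOOOOOOOOOOOOO
OOOOOOOOOOOOO.#########################.OOOOOOOOOOOOOOO
OO.....OOOOO.#############################OO###OOOOOOOO
O.......OOO.##################################.OOOOOOOO
.........OO.##################################.OOOOOOOO
........OO.#####################################OOOOOOO
OO.....OOO.######################################OOOOOO
OOOOOOOOOO.#######################################OOOOO
OOOOO
[... 190 characters left out ...]
################.OOOOOOOOOOO
...............##################OO.####..OOOOOOOOOOOOO
#..........OOOO.##############.OOO.##OOOOOOOOOOOOOOOOOO
##.......##.OOOOO.#########.OOO.##.OOOOOOOOOOOOOOOOOOOO
###.......####OOOO.#####.OOO.##.OOOOOOOOOOOO.##..#.#..O
####.......#######...#.OOO.#####.OOOOOOO..###.###..#...
#####.......#######OO.O.##..####.OOOOO...#########.##..
######........####.OOOO.OOOOOO.OOOOO...########........
#######.......#####.OOOOOOOOOOOOOO.....#######.........
########........####.OOOOOOOOOOO......#######..........
##########.......#####OOOOOOOOO.......#####............
###########.......#####OOOOOOO........#####............
############.......#####.OOOO..........###.............
```

Run:
```python
from h import *
f=grab_frame("top")
print([(d["uv"],round(float(d["confidence"]),2),w(f,d["uv"],.06).round(3)) for d in find_in("top","tub")])
for t in("rennet","oil","honey","bowl"):print(t,[d["uv"] for d in find_in("top",t)][:1])
st();print(sign_off())
```

```text
[([161.7, 170.6], 0.84, array([0.596, 0.313])), ([162.3, 202.0], 0.59, array([0.485, 0.309])), ([153.3, 232.8], 0.51, array([0.378, 0.338]))]
rennet [[306.8, 148.7]]
oil [[155.3, 236.7]]
honey [[183.1, 131.4]]
bowl [[96.6, 207.7]]
t 22.45 pos [ 0.4539 -0.032   0.5186] yaw 44.7 tiltfix deg [0.04 0.23 0.  ] grip 0.997 F [ 0.384  -0.9559 -0.0271] q [-0.2541  0.0849  0.0905  1.5779 -0.0038  2.1076]
the job is handed in; nothing more can be done
None
```

I've done the job in the order asked and handed it in at about 22 s; signing off gave no verdict.

- **Tub:** The white herb tub from the lid, not the turquoise look-alike, stands upright at the free far end of the draining tray, about (0.595, 0.312). The last row of lowering showed a brief 36 N at the wrist as it touched the tray, so the touch-down was firmer than I wanted. The tub stayed upright and in place.
- **Dial:** I turned it about 196° in one grasp and let it snap. The wrist picture afterwards shows the pointer at the green mark, and the last brightness check agrees. It never reached red.
- **Crank:** I turned it clockwise through two full turns and on to the blue mark. At the end I overshot by about 3–4° and backed up. It came to rest at about −170.4°, against −170.8° for the visible part of the mark and about −172° from the kettle's direction, so it may be 0.5–2° short. The highest wrist force I read while cranking was about 37 N.
- **Everything else:** The two tubs already in the tray, the rennet, the honey and the bowl are where they started, to within the detector's noise. The final check for the oil bottle gave a false hit on the tray, so that check failed. The bottle was in view in the last pictures and I never went near it. I did not recheck the two cheese wheels numerically.

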